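# Find the case whose lid is loose and hold it open

### The job

In one of these three presentation cases the catch no longer holds the lid: work along the row from left to right as the robot faces it, tapping each lid gently from above to feel which one gives. When all three have been tapped, lift the loose lid by its bow pull about half-way to upright and finish while holding it there, still, so that I can get at the catch. Do not tug at the two lids that are caught, and leave the bottle, dish, tape and carton where they are.

Things in the scene. Friction and masses are not known exactly. Their poses are not given: they have to be found in the camera images.
- packing_board: plywood board 170 (x) by 520 (y) by 12 mm, screwed to the bench, holding three alike lacquered cases firmly in a row. Origin: centre of its underside, on the bench; +x from the cases' fronts to their hinges, +y to the row's left. Case centres at y = +160, 0, -160 mm; each case 120 (x) by 130 (y) by 60 mm high, its rim 72 mm above the bench; side and back walls 6 mm, front wall 18 mm
- lid_left (a joint): left lid's hinge, rad: 0 shut, level with the rim; grows as its front lifts; 1.57 upright; stops -0.10 and 1.7. Hinge line along board y, at board x = +52 mm, 72 mm above the bench. A hidden bolt holds two lids: they hardly sink or lift (under 0.03). The loose one (any of the three, looks the same) sinks under 1 N to -0.10, springs level again, and opens; about 3 N at the pull holds it half open
- lidtop_left (a point): middle of the flat top of the left lid, 72 mm above the bench when shut, 52 mm in front of the hinge line (board x = 0). The lid is a dark wooden panel 94 (x) by 116 mm (y), inset between the case's walls, its top flush with the rim. The loose lid sinks 5 mm here when tapped. Axes as the board's when shut; they turn with the lid
- pull_left (a point): centre of the bar of the left lid's brass bow pull: round bar 10 mm thick, 52 mm long along the hinge direction (y), on two posts of the same thickness at its ends, its axis 30 mm above the lid's top (102 mm above the bench when shut) and 84 mm in front of the hinge line. Axes turn with the lid
- lid_middle (a joint): middle lid's hinge, rad: 0 shut, level with the rim; grows as its front lifts; 1.57 upright; stops -0.10 and 1.7. Hinge line along board y, at board x = +52 mm, 72 mm above the bench. A hidden bolt holds two lids: they hardly sink or lift (under 0.03). The loose one (any of the three, looks the same) sinks under 1 N to -0.10, springs level again, and opens; about 3 N at the pull holds it half open
- lidtop_middle (a point): middle of the flat top of the middle lid, 72 mm above the bench when shut, 52 mm in front of the hinge line (board x = 0). The lid is a dark wooden panel 94 (x) by 116 mm (y), inset between the case's walls, its top flush with the rim. The loose lid sinks 5 mm here when tapped. Axes as the board's when shut; they turn with the lid
- pull_middle (a point): centre of the bar of the middle lid's brass bow pull: round bar 10 mm thick, 52 mm long along the hinge direction (y), on two posts of the same thickness at its ends, its axis 30 mm above the lid's top (102 mm above the bench when shut) and 84 mm in front of the hinge line. Axes turn with the lid
- lid_right (a joint): right lid's hinge, rad: 0 shut, level with the rim; grows as its front lifts; 1.57 upright; stops -0.10 and 1.7. Hinge line along board y, at board x = +52 mm, 72 mm above the bench. A hidden bolt holds two lids: they hardly sink or lift (under 0.03). The loose one (any of the three, looks the same) sinks under 1 N to -0.10, springs level again, and opens; about 3 N at the pull holds it half open
- lidtop_right (a point): middle of the flat top of the right lid, 72 mm above the bench when shut, 52 mm in front of the hinge line (board x = 0). The lid is a dark wooden panel 94 (x) by 116 mm (y), inset between the case's walls, its top flush with the rim. The loose lid sinks 5 mm here when tapped. Axes as the board's when shut; they turn with the lid
- pull_right (a point): centre of the bar of the right lid's brass bow pull: round bar 10 mm thick, 52 mm long along the hinge direction (y), on two posts of the same thickness at its ends, its axis 30 mm above the lid's top (102 mm above the bench when shut) and 84 mm in front of the hinge line. Axes turn with the lid
- glue_bottle: bystander: white bottle, 48 mm across, 130 mm tall, standing; origin at its base
- ink_dish: bystander: open terracotta dish, 80 mm across, 35 mm high; origin at its base
- tape_roll: bystander: roll of brown packing tape lying flat, 90 mm across, 45 mm high; origin at its base
- carton: bystander: small cardboard carton, 80 by 110 by 50 mm high; origin at its base

How it is judged:
On the way, in this order (a step that is already met when the one before it is completed fails the run):
1. the left lid is tapped by the fingers (contact force between the fingers and lid_left above 1 N), for 0.02 s.
2. the middle lid is tapped by the fingers (contact force between the fingers and lid_middle above 1 N), for 0.02 s.
3. the right lid is tapped by the fingers (contact force between the fingers and lid_right above 1 N), for 0.02 s.
At the end, for the whole second after the job is handed in: the loose lid (the only one that can open) is held by the fingers, steady, between 0.6 and 1.2 rad (34 and 69 degrees) open; the other two are shut (below 0.06 rad) (((value of joint lid_left between 0.6 and 1.2 rad and contact force between the fingers and lid_left above 0.5 N and velocity of joint lid_left between -0.15 and 0.15 rad/s and value of joint each of lid_middle, lid_right below 0.06 rad) or (value of joint lid_middle between 0.6 and 1.2 rad and contact force between the fingers and lid_middle above 0.5 N and velocity of joint lid_middle between -0.15 and 0.15 rad/s and value of joint each of lid_left, lid_right below 0.06 rad) or (value of joint lid_right between 0.6 and 1.2 rad and contact force between the fingers and lid_right above 0.5 N and velocity of joint lid_right between -0.15 and 0.15 rad/s and value of joint each of lid_left, lid_middle below 0.06 rad))); the arm keeps its last pose, push and grip.
It fails at once if a lid is struck hard: more than 120 N from the fingers on its panel, or on its catch (contact force between the fingers and lid_left_c2 above 120 N or contact force between the fingers and lid_middle_c2 above 120 N or contact force between the fingers and lid_right_c2 above 120 N or contact force between any of lid_left_c0, lid_middle_c0, lid_right_c0 and anything else above 120 N).
It fails at once if a caught lid is tugged at: more than 10 N upwards on its catch (contact force between any of lid_left_c1, lid_middle_c1, lid_right_c1 and anything else above 10 N).
It fails at once if a bystander (bottle, dish, tape or carton) is shifted by more than 20 mm (distance of any of glue_bottle, ink_dish, tape_roll, carton from where it was at the start of the episode above 0.02 m).
It also fails if it takes over 48 s, if anything falls off the work surface, if the arm or the gripper's body presses on something with over 40 N, if the wrist force passes 120 N, or if a joint passes its speed limit or range.

### The arm

A 6-joint arm with a two-finger parallel gripper is mounted at the origin on the work surface. World frame = base frame: x ahead of the robot, y to its left, z up, the work surface at z = 0. Lengths are in m, angles in rad, forces in N, time in s.
With the tool pointing down it reaches from about 0.325 to 0.775 m from the base axis. Payload 9.3 kg.
Tool frame: the origin (TCP) lies midway between the tips of the shut fingers; the grasp point (between the pads) lies 19 mm behind it; z points along the fingers, y is the direction in which the jaws open and shut (so a half turn about z gives the same grasp; the last joint's range is limited). The gripper opens to 85 mm and grips with 20 to 120 N. Pads are 22 mm wide; open, the fingers measure 114 mm over their backs; the gripper's body (76 mm by 85 mm) begins 54 mm behind the grasp point. The pads swing forward as they close: fully open they stand 13 mm farther back than shut.
Start: joints at [-1.405, 0.259, 0.021, 1.334, 0, 1.418], TCP at [0.172, -0.522, 0.231] pointing down, gripper open.
Joint ranges: [-3.04, 3.04], [-0.91, 1.82], [-1.04, 1.36], [-1.92, 1.95], [-1.52, 1.45], [-3.14, 3.14]. Speed limits (rad/s): [2.22, 2.22, 2.79, 3.14, 3.14, 3.14].

### API

Orientations are given as a 3x3 rotation matrix whose columns are the frame's x, y, z axes.
In Python, from cell import sense, optics, job gives the robot as it stands.
- The arm moves only by the tool play_rows, never from a script. Its argument "series" is text: rows parted by semicolons, each of 7 numbers parted by spaces: the turn, a rotation vector about the tool's x, y, z in units of 5 degrees (1.0 is 5 degrees), then the shift along the tool's x, y, z in m, then the closure, from -1 (fully open) to 1 (shut). A call has 1 to 20 rows; each row is the pose to reach, as a shift and turn from the pose commanded when the call began, along the tool's axes at that moment; what a row does not reach only later rows make up. A row lasts 1/10 s, in which the tool goes at most 50 mm and 8.59 degrees, less where a joint would pass 70% of its speed; a pose out of reach is approached as far as the arm can. A call with a gripper value outside its range is refused whole. The fingers move at their own pace and stop on an object; "grip_force" is the grip in N (left out, the last holds). Time passes only in rows, so rows that repeat a pose let the fingers close. It gives the time, the measured TCP pose, the force and the opening at its end, in the units of the state.
- sense(): the state, without advancing time (a new reading comes with each control period).
- optics.get_image(name): name is "scene" or "side" or "wrist"; returns a dict with "img" (420x560x3 uint8, red, green, blue), "K" (3x3 intrinsics, pixels), "view" (4x4, takes a point from world to camera coordinates); the wrist camera has in their place "tool_from_camera" (4x4, takes a point from camera to tool coordinates, whose origin is the TCP and whose axes are the flange's). Camera axes: x right, y up, looking along -z (the intrinsics and any distortion apply to the point x, -y, -z); pixel columns grow to the right and rows downward; lengths in m; the calibration is good to about 2 mm. A picture is of the moment at which its call begins: read the wrist's pose just before it. There is no depth.
- job.finish_job(): hands the job in, once; it reports no verdict.
The state is a dict: "time_s": time; "q": joint angles; "joint_vel": joint speeds; "effort": joint torques, N m; "eef_pos": TCP position; "ee_rot": TCP orientation; "ft_force": force on the tool from outside, world axes, zero at the start; "torque": the same for the moment, N m; "gripper_width": finger opening in m.
Only numpy, scipy, OpenCV 4.12 (cv2) and the standard library are available. Lean on these libraries where they do the work, as an engineer would, in place of code of your own. Each camera call takes 0.05 s, during which the arm holds its last target.

## Working session

There is one attempt and no reset: what is moved stays moved. The work goes in short steps, Python scripts to look and compute and a tool call to move; the robot and the scene stay as the last step left them, time stands still between calls to the robot, and variables do not carry over. Pictures are saved under pics/ and viewed, and the job is handed in when it is done.

Besides the shell and the picture viewer there is one more tool, called after "Request:" in YAML: its name, and indented under it one key for each argument. play_rows: Moves the arm, as the interface text tells. Its arguments: {"type":"object","properties":{"series":{"type":"string"},"grip_force":{"type":"number"}},"required":["series"]}

```bash
mkdir -p pics; python3 - <<'E'
from cell import sense, optics, job
import cv2,numpy as np
s=sense()
for k,v in s.items(): print(k,np.round(v,4).tolist())
for n in ["scene","side","wrist"]:
    d=optics.get_image(n); cv2.imwrite(f"pics/{n}0.png",d["img"][:,:,::-1]); print(n,[ (k,np.round(v,4).tolist()) for k,v in d.items() if k!="img"])
E
```

```text
time_s 0.0
q [-1.4046, 0.2592, 0.0207, 1.3337, -0.0, 1.4182]
joint_vel [0.0, 0.0003, -0.0012, -0.0002, -0.0013, -0.0001]
effort [-0.001, -55.5638, 34.453, 0.0137, -0.0002, -0.0]
eef_pos [0.1723, -0.522, 0.2307]
ee_rot [[0.9496, 0.3134, -0.0002], [0.3134, -0.9496, 0.0013], [0.0002, -0.0013, -1.0]]
ft_force [0.8868, 0.1898, 0.4725]
torque [-0.0192, -0.0031, 0.014]
gripper_width 0.0852
scene [('K', [[463.7667, 0.0, 285.8071], [0.0, 463.7667, 200.695], [0.0, 0.0, 1.0]]), ('view', [[-0.2794, 0.9602, -0.0025, 0.0548], [-0.6447, -0.1857, 0.7415, 0.3425], [0.7115, 0.2088, 0.6709, -1.5535], [0.0, 0.0, 0.0, 1.0]])]
side [('K', [[460.4286, 0.0, 270.9152], [0.0, 460.4286, 215.8548], [0.0, 0.0, 1.0]]), ('view', [[-0.8474, -0.5307, -0.0145, 0.592], [0.277, -0.4653, 0.8407, -0.1926], [-0.4529, 0.7084, 0.5413, -0.7476], [0.0, 0.0, 0.0, 1.0]])]
wrist [('K', [[297.5475, 0.0, 279.4477], [0.0, 297.5475, 203.5906], [0.0, 0.0, 1.0]]), ('tool_from_camera', [[-0.0004, 0.9603, 0.2789, 0.0698], [1.0, -0.0, 0.0015, -0.0004], [0.0015, 0.2789, -0.9603, -0.142], [0.0, 0.0, 0.0, 1.0]])]
```

View pics/scene0.png

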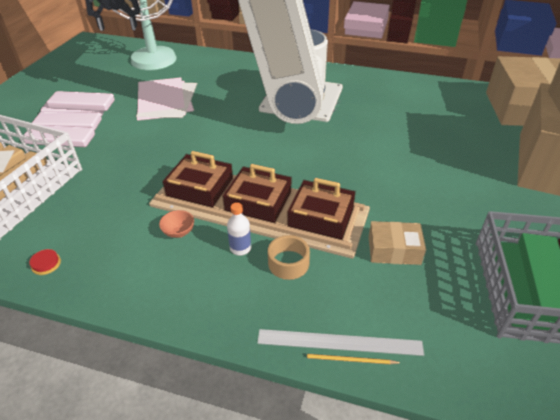

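View pics/side0.png

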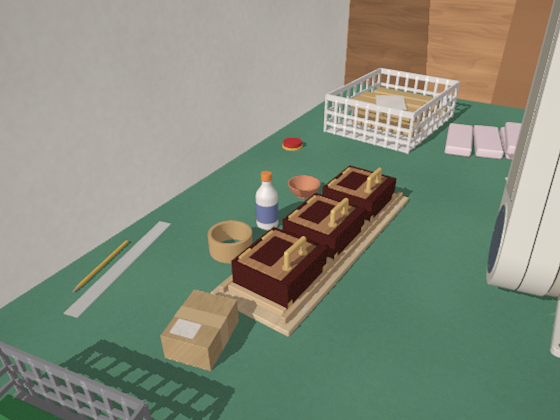

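View pics/wrist0.png

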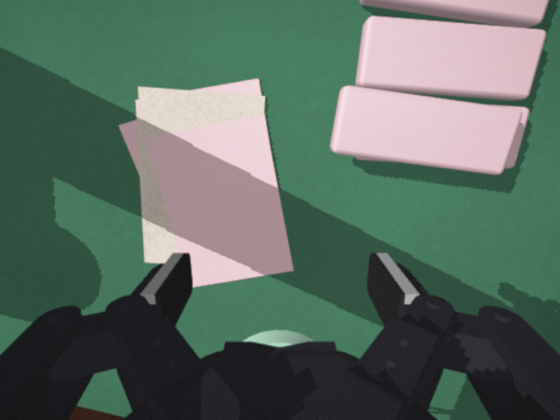

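The scene picture shows three cases, with their pulls near (203,157), (263,170) and (327,185) px. The robot's left is at image right, next to the carton at (397,243). The pulls face the robot. In the side view, the left case is nearest, at (280,265). Next I'll measure the pulls by colour mask.

```bash
cat > h.py <<'E'
import numpy as np,cv2
from cell import sense, optics, job
def proj(d,P):
    V=d["view"];c=V[:3,:3]@np.asarray(P,float)+V[:3,3]
    u=d["K"]@np.array([c[0],-c[1],-c[2]]);return u[:2]/u[2]
def ray(d,uv):
    V=np.array(d["view"]);r=np.linalg.inv(d["K"])@np.array([uv[0],uv[1],1.]);r=np.array([r[0],-r[1],-r[2]])
    R=V[:3,:3];o=-R.T@V[:3,3];return o,R.T@r
def onz(d,uv,z):
    o,r=ray(d,uv);return o+r*(z-o[2])/r[2]
E
python3 - <<'E'
from h import *
for n,roi in [("scene",(140,100,240,160)),("side",(220,150,200,180))]:
    d=optics.get_image(n); im=d["img"]; hsv=cv2.cvtColor(im,cv2.COLOR_RGB2HSV)
    x,y,w,h=roi
    m=((hsv[...,0]>=15)&(hsv[...,0]<=28)&(hsv[...,1]>110)&(hsv[...,2]>130)).astype(np.uint8)
    k,l,st,c=cv2.connectedComponentsWithStats(m)
    for i in range(1,k):
        if st[i,4]>40 and x<c[i][0]<x+w and y<c[i][1]<y+h: print(n,st[i],c[i].round(1))
    crop=im[y:y+h,x:x+w][:,:,::-1]; mm=m[y:y+h,x:x+w]*255
    s=4 if n=="side" else 3
    cv2.imwrite(f"pics/{n}_crop.png",cv2.resize(crop,None,fx=3.3,fy=3.3,interpolation=cv2.INTER_CUBIC))
    cv2.imwrite(f"pics/{n}_m.png",cv2.resize(mm,None,fx=2,fy=2))
E
```

```text
scene [191 152  26  17 183] [202.7 158.9]
scene [249 164  28  19 193] [262.4 172.1]
scene [312 178  29  19 205] [326.8 186.2]
scene [294 210  14   5  42] [300.2 211.9]
scene [324 217  14   6  44] [330.5 219.1]
scene [269 236  40  42 735] [288.6 256.6]
side [364 168  18  26 208] [372.6 180.3]
side [328 198  21  30 278] [338.1 211.7]
side [209 222  25  20 161] [221.9 231.9]
side [262 230  12  10  48] [267.3 234.6]
side [229 232  23  31 120] [240.2 247.3]
side [282 236  25  36 371] [293.8 252.3]
side [239 248  13  11  55] [244.9 253. ]
```

View pics/scene_crop.png

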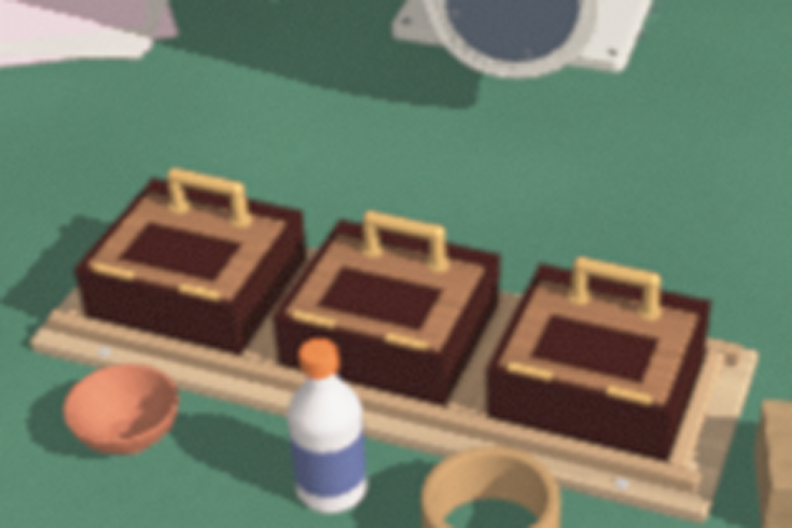

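View pics/side_crop.png

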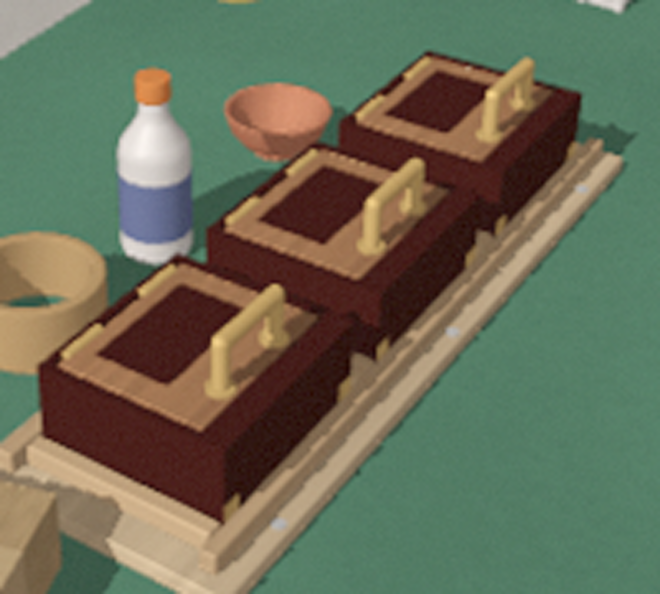

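View pics/scene_m.png

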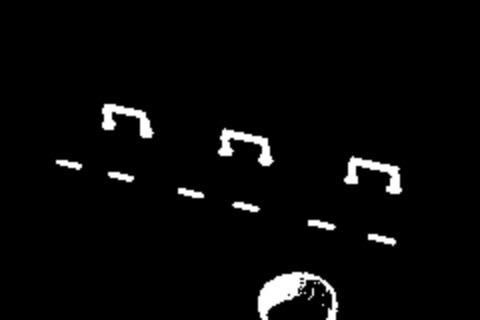

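```bash
python3 - <<'E'
from h import *
ds=optics.get_image("scene");dd=optics.get_image("side")
S={'R':[(175,176),(240,189)],'M':[(371,218),(440,232)],'L':[(580,265),(655,280)]}
D={'R':[(530,66),(490,106)],'M':[(416,168),(371,206)],'L':[(275,293),(222,341)]}
C=[]
for k in 'LMR':
    a=np.mean(S[k],0)/3.3+[140,100]-.35; b=np.mean(D[k],0)/3.3+[220,150]-.35
    p=onz(ds,a,.102);q=onz(dd,b,.102)
    o1,r1=ray(ds,a);o2,r2=ray(dd,b)
    t=np.linalg.lstsq(np.c_[r1,-r2],o2-o1,rcond=None)[0];X=(o1+r1*t[0]+o2+r2*t[1])/2
    print(k,p.round(4),q.round(4),X.round(4),np.linalg.norm(o1+r1*t[0]-o2-r2*t[1]).round(4)); C.append((p+q)[:2]/2)
C=np.array(C); v=C[0]-C[2];print("span",np.linalg.norm(v),"mid resid",C[1]-C.mean(0))
yb=v/np.linalg.norm(v); xb=np.array([yb[1],-yb[0]]); print("xb",xb,"yaw",np.arctan2(xb[1],xb[0]))
org=C.mean(0)+xb*.032; print("org",org)
for n,d in(("scene",ds),("side",dd)):
    im=d["img"][:,:,::-1].copy()
    for y in(.16,0,-.16):
        for x,yy,z in[(-.06,-.065,.072),(-.06,.065,.072),(.06,-.065,.072),(.06,.065,.072),(-.032,-.026,.102),(-.032,.026,.102)]:
            P=org+xb*x+yb*(y+yy); u=proj(d,[*P,z]);cv2.circle(im,tuple(int(t*8) for t in u),8,(255,255,0),-1,shift=3)
    for x,y in[(-.085,-.26),(-.085,.26),(.085,-.26),(.085,.26)]:
        u=proj(d,[*(org+xb*x+yb*y),.012]);cv2.circle(im,tuple(int(t*8) for t in u),8,(0,255,255),-1,shift=3)
    r=im[100:330,140:420];cv2.imwrite(f"pics/{n}_ov.png",cv2.resize(r,None,fx=2.6,fy=2.6))
E
```

```text
L [0.5264 0.1948 0.102 ] [0.5263 0.1942 0.102 ] [0.5262 0.1947 0.1021] 0.0005
M [0.5163 0.0354 0.102 ] [0.5164 0.0378 0.102 ] [0.5167 0.0359 0.1016] 0.0015
R [ 0.5084 -0.1237  0.102 ] [ 0.5045 -0.1174  0.102 ] [ 0.5064 -0.1245  0.0992] 0.002
span 0.31572443298399516 mid resid [-1.70685107e-05 -2.47990781e-04]
xb [ 0.9980189  -0.06291486] yaw -0.06295644281886092
org [0.54833403 0.03484363]
```

View pics/scene_ov.png

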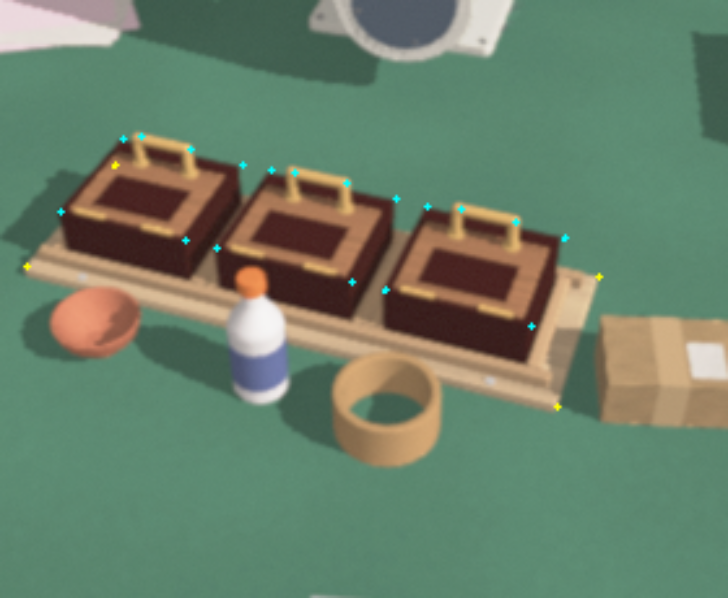

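View pics/side_ov.png

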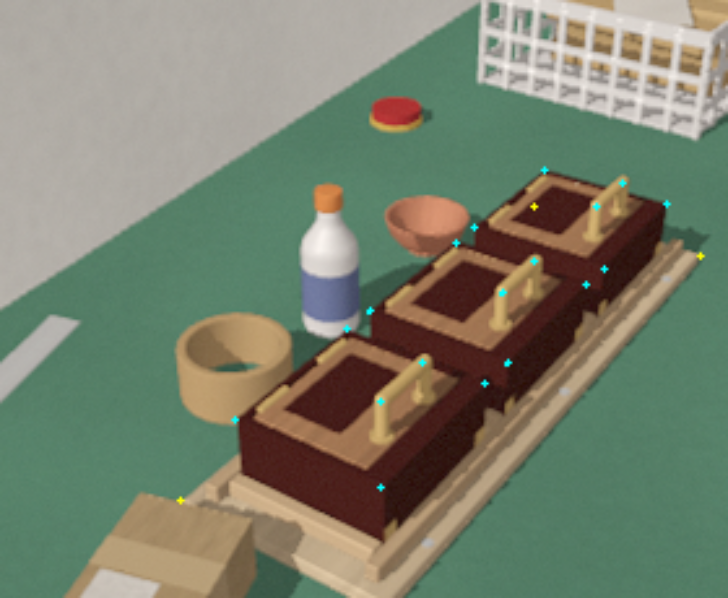

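Request:
play_rows:
  series: "0 0 -13.63 0.602 -0.554 0.071 1;0 0 -13.63 0.602 -0.554 0.071 1;0 0 -13.63 0.602 -0.554 0.071 1;0 0 -13.63 0.602 -0.554 0.071 1;0 0 -13.63 0.602 -0.554 0.071 1;0 0 -13.63 0.602 -0.554 0.071 1;0 0 -13.63 0.602 -0.554 0.071 1;0 0 -13.63 0.602 -0.554 0.071 1;0 0 -13.63 0.602 -0.554 0.071 1;0 0 -13.63 0.602 -0.554 0.071 1;0 0 -13.63 0.602 -0.554 0.071 1;0 0 -13.63 0.602 -0.554 0.071 1;0 0 -13.63 0.602 -0.554 0.071 1;0 0 -13.63 0.602 -0.554 0.071 1;0 0 -13.63 0.602 -0.554 0.071 1;0 0 -13.63 0.602 -0.554 0.071 1;0 0 -13.63 0.602 -0.554 0.071 1;0 0 -13.63 0.602 -0.554 0.071 1;0 0 -13.63 0.602 -0.554 0.071 1;0 0 -13.63 0.602 -0.554 0.071 1"
  grip_force: 30

```text
time_s: 2.35
eef_pos: [0.57, 0.1916, 0.1605]
ee_rot: [[0.063, 0.998, -0.0], [0.998, -0.063, -0.0], [-0.0, -0.0, -1.0]]
ft_force: [-0.6, -0.1, 0.8]
gripper_width: 0.0002
```

```bash
python3 - <<'E'
from h import *
s=sense()
for k in("time_s","q","eef_pos","ee_rot","ft_force","gripper_width"): print(k,np.round(s[k],4).tolist())
d=optics.get_image("scene");cv2.imwrite("pics/s1.png",d["img"][:,:,::-1])
print("bottle base",onz(d,(239,250),0),"dish",onz(d,(177,228),.02),"tape",onz(d,(289,262),.02),"carton",onz(d,(397,243),.04))
d=optics.get_image("wrist");cv2.imwrite("pics/w1.png",d["img"][:,:,::-1])
E
```

```text
time_s 2.35
q [0.1849, 0.3731, 0.0073, 1.2052, -0.0002, 1.819]
eef_pos [0.57, 0.1916, 0.1605]
ee_rot [[0.0632, 0.998, -0.0002], [0.998, -0.0632, -0.0002], [-0.0003, -0.0001, -1.0]]
ft_force [-0.5787, -0.0555, 0.8048]
gripper_width 0.0002
bottle base [0.69477979 0.03457351 0.        ] dish [ 0.68712135 -0.12000881  0.02      ] tape [0.71370199 0.15787253 0.02      ] carton [0.61276582 0.37422287 0.04      ]
```

View pics/w1.png

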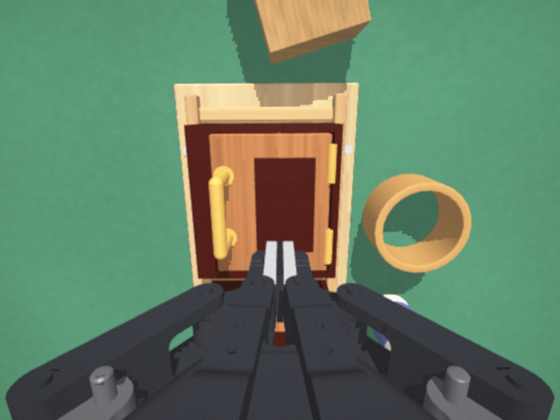

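View pics/s1.png

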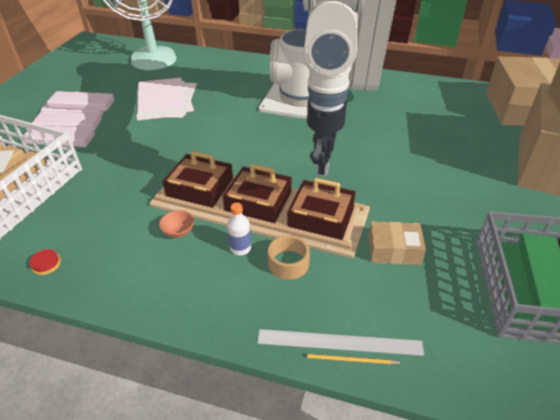

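The wrist view shows the left lid, with its bow-pull bar from (216,183) to (221,252) px. The shut fingertips are at (280,250), over the lid. I'll check the bar position against the wrist view, then start the tap.

```bash
cat >> h.py <<'E'
def wz(d,s,uv,z):
    r=np.linalg.inv(d["K"])@np.array([uv[0],uv[1],1.]);r=np.array([r[0],-r[1],-r[2]])
    T=np.array(d["tool_from_camera"]);R=np.array(s["ee_rot"])
    o=R@T[:3,3]+np.array(s["eef_pos"]);r=R@T[:3,:3]@r
    return o+r*(z-o[2])/r[2]
E
python3 - <<'E'
from h import *
s=sense();d=optics.get_image("wrist")
print(wz(d,s,(216,183),.102),wz(d,s,(221,252),.102), wz(d,s,(212,278),.072),wz(d,s,(343,125),.072),wz(d,s,(186,126),.072))
E
```

```text
[0.52707785 0.2218129  0.102     ] [0.52435416 0.16997062 0.102     ] [0.5062689 0.1321122 0.072    ] [0.62070362 0.25380145 0.072     ] [0.50305814 0.26064581 0.072     ]
```

Request:
play_rows:
  series: "0 0 0 0 0 0.03 1;0 0 0 0 0 0.06 1;0 0 0 0 0 0.075 1;0 0 0 0 0 0.08 1;0 0 0 0 0 0.083 1;0 0 0 0 0 0.085 1;0 0 0 0 0 0.086 1"

```text
time_s: 3.2
eef_pos: [0.5709, 0.1925, 0.0751]
ee_rot: [[0.063, 0.998, 0.001], [0.998, -0.063, 0.0], [0.0, 0.001, -1.0]]
ft_force: [0.1, 0.3, 0.3]
gripper_width: -0.0
```

Request:
play_rows:
  series: "0 0 0 0 0 0.001 1;0 0 0 0 0 0.002 1;0 0 0 0 0 0.003 1;0 0 0 0 0 0.003 1"

```text
time_s: 3.6
eef_pos: [0.5706, 0.1926, 0.0718]
ee_rot: [[0.062, 0.998, 0.001], [0.998, -0.062, 0.0], [0.0, 0.001, -1.0]]
ft_force: [-0.5, 0.1, 3.8]
gripper_width: -0.0002
```

Request:
play_rows:
  series: "0 0 0 0 0 0.001 1;0 0 0 0 0 0.001 1"

```text
time_s: 3.8
eef_pos: [0.5707, 0.1926, 0.0716]
ee_rot: [[0.062, 0.998, 0.002], [0.998, -0.062, 0.0], [0.0, 0.002, -1.0]]
ft_force: [-3.6, -1.2, 11.3]
gripper_width: 0.0002
```

Request:
play_rows:
  series: "0 0 0 0 0 0.001 1;0 0 0 0 0 0.001 1"

```text
time_s: 4.0
eef_pos: [0.5708, 0.1925, 0.0715]
ee_rot: [[0.062, 0.998, 0.003], [0.998, -0.062, 0.0], [0.0, 0.002, -1.0]]
ft_force: [-6.5, -1.5, 19.5]
gripper_width: -0.0005
```

The left lid is solid: 19.5 N with no sink. Next is the middle one.

Request:
play_rows:
  series: "0 0 0 0 0 -0.03 1;0 0 0 0 0 -0.06 1;0 0 0 -0.05 0 -0.06 1;0 0 0 -0.1 0 -0.06 1;0 0 0 -0.14 0 -0.06 1;0 0 0 -0.16 0 -0.06 1;0 0 0 -0.16 0 -0.06 1;0 0 0 -0.16 0 -0.03 1;0 0 0 -0.16 0 -0.01 1;0 0 0 -0.16 0 -0.006 1;0 0 0 -0.16 0 -0.005 1;0 0 0 -0.16 0 -0.004 1;0 0 0 -0.16 0 -0.004 1"

```text
time_s: 5.3
eef_pos: [0.561, 0.0331, 0.0742]
ee_rot: [[0.062, 0.998, 0.001], [0.998, -0.062, -0.0], [-0.0, 0.001, -1.0]]
ft_force: [-0.1, -0.7, 0.6]
gripper_width: 0.0003
```

Request:
play_rows:
  series: "0 0 0 0 0 0.001 1;0 0 0 0 0 0.002 1;0 0 0 0 0 0.002 1"

```text
time_s: 5.6
eef_pos: [0.5607, 0.0328, 0.0718]
ee_rot: [[0.063, 0.998, 0.001], [0.998, -0.063, 0.0], [0.0, 0.001, -1.0]]
ft_force: [0.5, 0.6, 3.8]
gripper_width: -0.0002
```

Request:
play_rows:
  series: "0 0 0 0 0 0.001 1;0 0 0 0 0 0.001 1"

```text
time_s: 5.8
eef_pos: [0.5608, 0.0328, 0.0716]
ee_rot: [[0.062, 0.998, 0.002], [0.998, -0.062, -0.0], [0.0, 0.002, -1.0]]
ft_force: [-3.2, 0.1, 13.0]
gripper_width: 0.0
```

Request:
play_rows:
  series: "0 0 0 0 0 0.001 1;0 0 0 0 0 0.001 1"

```text
time_s: 6.0
eef_pos: [0.5609, 0.0328, 0.0715]
ee_rot: [[0.062, 0.998, 0.003], [0.998, -0.062, -0.0], [0.0, 0.003, -1.0]]
ft_force: [-5.6, -0.1, 20.5]
gripper_width: 0.0003
```

The middle lid is solid too. Now the right one.

Request:
play_rows:
  series: "0 0 0 0 0 -0.03 1;0 0 0 0 0 -0.06 1;0 0 0 -0.05 0 -0.06 1;0 0 0 -0.1 0 -0.06 1;0 0 0 -0.14 0 -0.06 1;0 0 0 -0.16 0 -0.06 1;0 0 0 -0.16 0 -0.06 1;0 0 0 -0.16 0 -0.03 1;0 0 0 -0.16 0 -0.01 1;0 0 0 -0.16 0 -0.006 1;0 0 0 -0.16 0 -0.005 1;0 0 0 -0.16 0 -0.004 1;0 0 0 -0.16 0 -0.004 1"

```text
time_s: 7.3
eef_pos: [0.551, -0.1268, 0.0742]
ee_rot: [[0.062, 0.998, 0.001], [0.998, -0.062, -0.001], [-0.0, 0.001, -1.0]]
ft_force: [0.2, -0.7, -0.5]
gripper_width: -0.0
```

Request:
play_rows:
  series: "0 0 0 0 0 0.001 1;0 0 0 0 0 0.002 1;0 0 0 0 0 0.002 1"

```text
time_s: 7.6
eef_pos: [0.5505, -0.1269, 0.0714]
ee_rot: [[0.063, 0.998, 0.0], [0.998, -0.063, -0.0], [-0.0, 0.0, -1.0]]
ft_force: [-0.6, -0.2, 0.3]
gripper_width: 0.0002
```

Request:
play_rows:
  series: "0 0 0 0 0 0.001 1;0 0 0 0 0 0.001 1"

```text
time_s: 7.8
eef_pos: [0.5505, -0.1269, 0.0702]
ee_rot: [[0.063, 0.998, 0.0], [0.998, -0.063, -0.0], [-0.0, 0.0, -1.0]]
ft_force: [-0.1, 0.3, 0.5]
gripper_width: -0.0001
```

Request:
play_rows:
  series: "0 0 0 0 0 0.001 1;0 0 0 0 0 0.001 1"

```text
time_s: 8.0
eef_pos: [0.5504, -0.1269, 0.0692]
ee_rot: [[0.063, 0.998, 0.0], [0.998, -0.063, -0.0], [-0.0, 0.0, -1.0]]
ft_force: [0.2, -0.3, -0.3]
gripper_width: 0.0
```

It gives. I'll continue down to its stop to register the tap.

Request:
play_rows:
  series: "0 0 0 0 0 0.001 1;0 0 0 0 0 0.002 1;0 0 0 0 0 0.002 1"

```text
time_s: 8.3
eef_pos: [0.5507, -0.127, 0.0682]
ee_rot: [[0.062, 0.998, 0.001], [0.998, -0.062, -0.0], [-0.0, 0.001, -1.0]]
ft_force: [-1.5, 1.1, 9.8]
gripper_width: -0.0002
```

Request:
play_rows:
  series: "0 0 0 0 0 0.001 1;0 0 0 0 0 0.001 1"

```text
time_s: 8.5
eef_pos: [0.5508, -0.127, 0.0681]
ee_rot: [[0.062, 0.998, 0.002], [0.998, -0.062, -0.001], [-0.001, 0.002, -1.0]]
ft_force: [-4.4, 2.3, 16.9]
gripper_width: -0.0
```

Request:
play_rows:
  series: "0 0 0 0 0 0.001 1;0 0 0 0 0 0.001 1"

```text
time_s: 8.7
eef_pos: [0.5509, -0.127, 0.0679]
ee_rot: [[0.062, 0.998, 0.003], [0.998, -0.062, -0.001], [-0.001, 0.003, -1.0]]
ft_force: [-7.7, 2.6, 24.8]
gripper_width: -0.0001
```

The right lid sank about 4 mm onto its stop, so it's the loose one. I'll rise, open the fingers and go above its pull.

Request:
play_rows:
  series: "0 0 0 0 0 -0.03 1;0 0 0 0 0 -0.06 1;0 0 0 0 0 -0.095 1;0 0 0 0 -0.044 -0.095 -1;0 0 0 0 -0.044 -0.095 -1;0 0 0 0 -0.044 -0.095 -1;0 0 0 0 -0.044 -0.095 -1;0 0 0 0 -0.044 -0.095 -1"

```text
time_s: 9.5
eef_pos: [0.5071, -0.1243, 0.1599]
ee_rot: [[0.062, 0.998, -0.0], [0.998, -0.062, 0.0], [0.0, -0.0, -1.0]]
ft_force: [1.0, -0.7, -0.1]
gripper_width: 0.0721
```

```bash
python3 - <<'E'
from h import *
s=sense();print(s["eef_pos"],s["gripper_width"],s["ft_force"])
d=optics.get_image("wrist");cv2.imwrite("pics/w2.png",d["img"][:,:,::-1])
T=np.array(d["tool_from_camera"]);R=np.array(s["ee_rot"])
W=np.eye(4);W[:3,:3]=R;W[:3,3]=s["eef_pos"]
d2=dict(K=d["K"],view=np.linalg.inv(W@T))
print(proj(d2,[.5082,-.0983,.102]),proj(d2,[.505,-.1502,.102]))
E
```

```text
[ 0.50706419 -0.12426831  0.1598643 ] 0.07214186168320982 [ 1.02542348 -0.71972854 -0.14339492]
[280.63614787 185.52105389] [280.64808486 254.60797229]
```

View pics/w2.png

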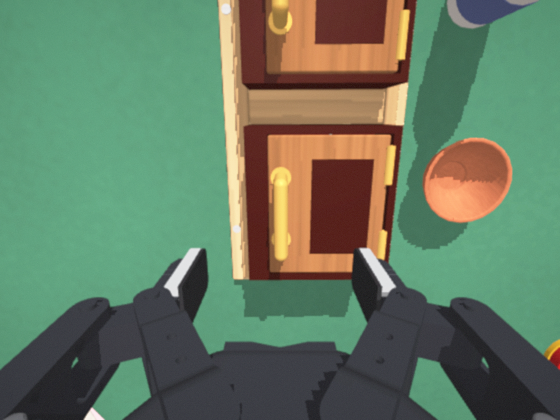

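The bar is at column 281, rows 185–258. That matches the prediction (280.6, 185–255). I'll descend and close.

Request:
play_rows:
  series: "0 0 0 0 0 0.04 -0.6;0 0 0 0 0 0.065 -0.3;0 0 0 0 0 0.074 -0.3;0 0 0 0 0 0.074 0;0 0 0 0 0 0.074 0.3;0 0 0 0 0 0.074 0.5;0 0 0 0 0 0.074 0.7;0 0 0 0 0 0.074 1;0 0 0 0 0 0.074 1;0 0 0 0 0 0.074 1;0 0 0 0 0 0.074 1;0 0 0 0 0 0.074 1"
  grip_force: 25

```text
time_s: 10.75
eef_pos: [0.5074, -0.1244, 0.0867]
ee_rot: [[0.062, 0.998, 0.002], [0.998, -0.062, -0.0], [-0.0, 0.002, -1.0]]
ft_force: [5.6, -0.6, -1.6]
gripper_width: 0.0084
```

```bash
python3 - <<'E'
from h import *
for t in (.15,.3,.45,.6,.75,.9):
    c,s=np.cos(t),np.sin(t); print(t,"dx",round(.084-.084*c+.030*s,4),"dz",round(.084*s+.03*c-.03,4))
d=optics.get_image("side");cv2.imwrite("pics/d3.png",cv2.resize(d["img"][120:330,220:440,::-1],None,fx=2.6,fy=2.6))
E
```

```text
0.15 dx 0.0054 dz 0.0122
0.3 dx 0.0126 dz 0.0235
0.45 dx 0.0214 dz 0.0336
0.6 dx 0.0316 dz 0.0422
0.75 dx 0.043 dz 0.0492
0.9 dx 0.0553 dz 0.0544
```

View pics/d3.png

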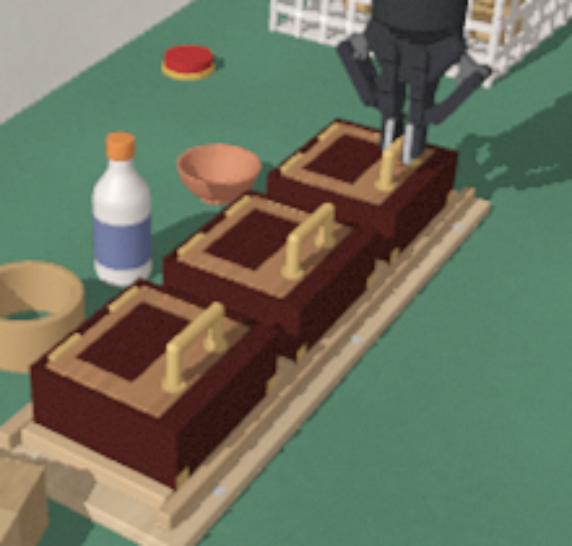

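The fingers straddle the right pull and stopped at 8.4 mm on the bar. I'll lift along the arc.

Request:
play_rows:
  series: "0 0 0 0 0.0025 -0.006 1;0 0 0 0 0.0054 -0.0122 1;0 0 0 0 0.009 -0.018 1;0 0 0 0 0.0126 -0.0235 1;0 0 0 0 0.0126 -0.0235 1"

```text
time_s: 11.3
eef_pos: [0.5189, -0.125, 0.1104]
ee_rot: [[0.063, 0.998, -0.001], [0.998, -0.063, -0.0], [-0.0, -0.001, -1.0]]
ft_force: [-2.9, -1.1, 0.2]
gripper_width: 0.009
```

Request:
play_rows:
  series: "0 0 0 0 0.0043 -0.0052 1;0 0 0 0 0.0088 -0.0101 1;0 0 0 0 0.0139 -0.0145 1;0 0 0 0 0.019 -0.0187 1;0 0 0 0 0.0245 -0.0224 1;0 0 0 0 0.0304 -0.0257 1;0 0 0 0 0.036 -0.0282 1;0 0 0 0 0.041 -0.0303 1;0 0 0 0 0.041 -0.0303 1;0 0 0 0 0.041 -0.0303 1"

```text
time_s: 12.3
eef_pos: [0.5593, -0.1274, 0.1418]
ee_rot: [[0.063, 0.998, -0.0], [0.998, -0.063, -0.001], [-0.001, -0.0, -1.0]]
ft_force: [-9.4, 0.8, 13.6]
gripper_width: 0.009
```

```bash
python3 - <<'E'
from h import *
s=sense();print(s["time_s"],s["eef_pos"],s["gripper_width"],s["ft_force"],np.abs(s["joint_vel"]).max())
d=optics.get_image("side");cv2.imwrite("pics/d4.png",cv2.resize(d["img"][120:330,220:440,::-1],None,fx=2.6,fy=2.6))
d=optics.get_image("scene");cv2.imwrite("pics/s4.png",cv2.resize(d["img"][60:330,120:440,::-1],None,fx=2.2,fy=2.2))
E
```

```text
12.3 [ 0.55928793 -0.12736491  0.14175477] 0.008984447295601574 [-9.43544744  0.81025291 13.61693488] 0.004113710630066872
```

View pics/d4.png

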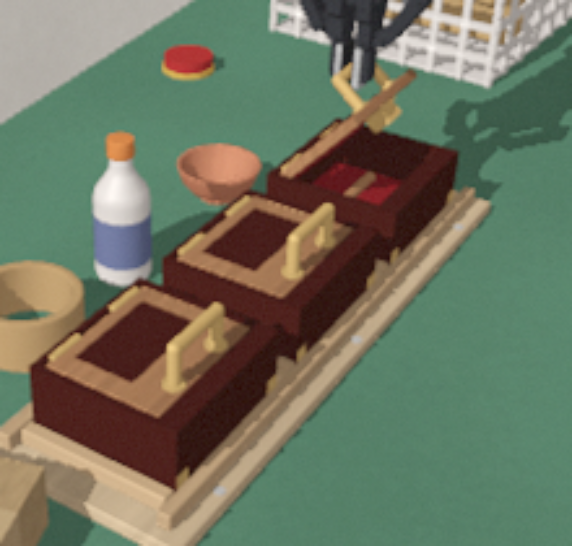

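View pics/s4.png

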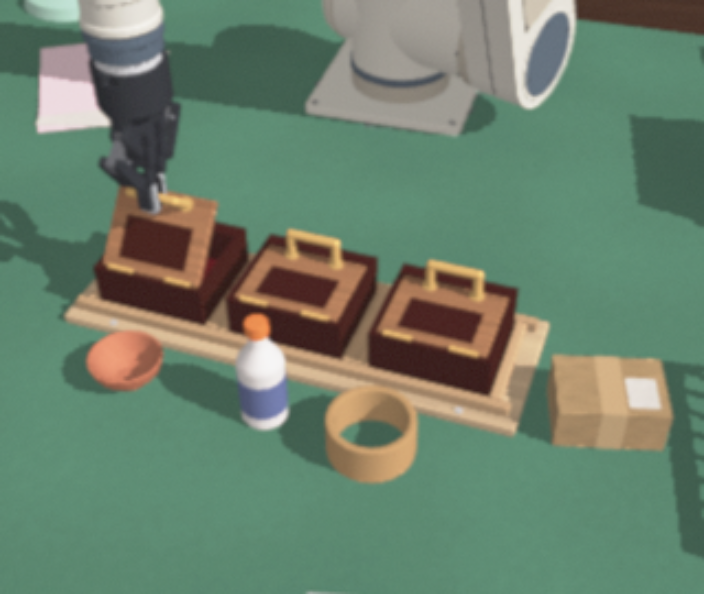

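The right lid stands about 0.87 rad open, by the arm's geometry. The two others are shut and the bystanders look untouched. I'll ease the 16 N strain slightly, then check that it holds steady.

Request:
play_rows:
  series: "0 0 0 0 -0.001 -0.001 1;0 0 0 0 -0.001 -0.0015 1;0 0 0 0 -0.001 -0.0015 1;0 0 0 0 -0.001 -0.0015 1;0 0 0 0 -0.001 -0.0015 1"

```text
time_s: 12.9
eef_pos: [0.5587, -0.1273, 0.1417]
ee_rot: [[0.062, 0.998, -0.001], [0.998, -0.062, 0.0], [0.0, -0.001, -1.0]]
ft_force: [-4.2, 0.1, 3.9]
gripper_width: 0.0089
```

Request:
play_rows:
  series: "0 0 0 0 0 0 1;0 0 0 0 0 0 1;0 0 0 0 0 0 1;0 0 0 0 0 0 1;0 0 0 0 0 0 1;0 0 0 0 0 0 1;0 0 0 0 0 0 1;0 0 0 0 0 0 1"

```text
time_s: 13.7
eef_pos: [0.5587, -0.1273, 0.1417]
ee_rot: [[0.062, 0.998, -0.001], [0.998, -0.062, 0.0], [0.0, -0.001, -1.0]]
ft_force: [-5.2, -0.1, 3.8]
gripper_width: 0.009
```

```bash
python3 - <<'E'
from h import *
s=sense();print(s["time_s"],s["eef_pos"],s["gripper_width"],s["ft_force"],np.abs(s["joint_vel"]).max())
d=optics.get_image("side");cv2.imwrite("pics/d5.png",cv2.resize(d["img"][120:240,300:420,::-1],None,fx=4.5,fy=4.5,interpolation=cv2.INTER_CUBIC))
a=d["img"]
# predicted lid front edge corners for angles
xb=np.array([.998,-.062]);yb=np.array([.062,.998]);org=np.array([.5484,.0335])
for t in(.6,.75,.87,1.0,1.2):
    # inset lid front edge 94 mm deep, its centre 52mm from hinge => 99 mm
    x=.052-.099*np.cos(t);z=.072+.099*np.sin(t)
    print(t,[((proj(d,[*(org+xb*x+yb*(-.16+y)),z])-[300,120])*4.5).round(0) for y in(.058,-.058)])
E
```

```text
13.7 [ 0.55871444 -0.127326    0.14168759] 0.008998878848822249 [-5.24200682 -0.08886343  3.8254669 ] 0.0018839164246933205
0.6 [array([283., 241.]), array([386., 152.])]
0.75 [array([267., 214.]), array([372., 126.])]
0.87 [array([251., 193.]), array([358., 107.])]
1.0 [array([233., 173.]), array([340.,  89.])]
1.2 [array([200., 146.]), array([309.,  64.])]
```

View pics/d5.png

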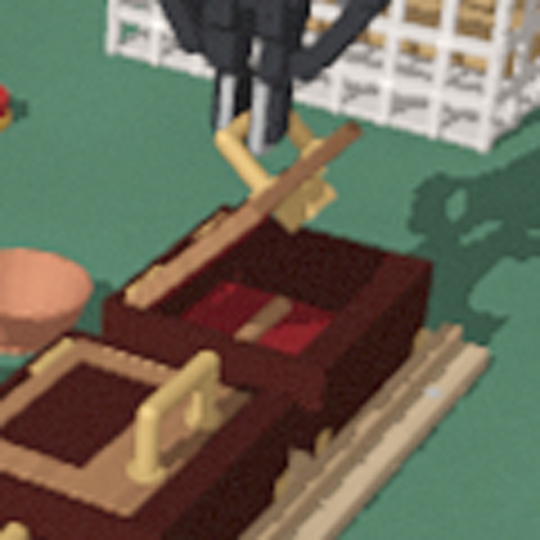

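The side view shows the lid's far front corner near (356,128) in the crop. That lies between the predictions for 0.75 and 0.87 rad, well inside the band. The arm is still, so I'm handing in.

```bash
python3 - <<'E'
from h import *
print(job.finish_job()); s=sense(); print(s["time_s"],s["eef_pos"],s["ft_force"],s["gripper_width"])
E
```

```text
the job is handed in; nothing more can be done
None
the job is handed in; nothing more can be done
```

The loose lid is the **right** one. I handed in at about 13.8 s, holding it by its pull a little over half-way open; handing in gave no verdict.

- **Taps:** I went left, middle, right with shut fingers. The left and middle lids held firm at about 20 N. The right one sank about 4 mm onto its stop, and I pressed it to about 25 N there.
- **Lift:** I gripped the right pull's bar at 25 N and followed the hinge arc. I then eased the side strain on the pull from about 16 N to about 6 N.
- **Last checks:** The arm was still and the gripper opening was 9.0 mm on the 10 mm bar. In the pictures after the lift the other two lids looked shut and the bottle, dish, tape and carton unmoved; I did not measure them.
- **Disagreement:** The arm's geometry puts the lid at about 0.87 rad, while the side camera suggests 0.75–0.87 rad. Both are well inside 0.6–1.2 rad.

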